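Line up the foot-rest hinge and hold it for the pin

ROBOT

A 7-joint arm with a two-finger parallel gripper is mounted at the origin on the work surface. World frame = base frame: x ahead of the robot, y to its left, z up, the work surface at z = 0. Lengths are in m, angles in rad, forces in N, time in s.
With the tool pointing down it reaches from about 0.35 to 0.9 m from the base axis. Payload 8.1 kg.
Tool frame: the origin (TCP) lies at the very end of the fingers, on their centre line; the grasp point (between the pads) lies 19 mm behind it; z points along the fingers, y is the line along which they close (so a half turn about z gives the same grasp; the last joint's range is limited). The gripper opens to 92 mm and grips with 3 to 60 N. Pads are 19 mm wide; open, the fingers measure 130 mm over their backs; the gripper's body (75 mm by 190 mm) begins 47 mm behind the grasp point.
Start: joints at [1.089, 0.434, 0.025, 1.573, -0.012, 1.134, -0.075], TCP at [0.231, -0.581, 0.227] pointing down, gripper open.
Joint ranges: [-2.62, 2.62], [-0.44, 2.09], [-1.27, 1.32], [0.08, 2.57], [-1.32, 4.46], [0.12, 2], [-2.74, 2.74]. Speed limits (rad/s): [2.22, 2.22, 3.01, 3.01, 3.14, 3.14, 3.14].

INTERFACE

Orientations are given as a rotation vector (axis times angle).
In Python, from cell import arm gives the robot as it stands.
- The arm moves only by the shell command python3 -m pendant 'ROWS' [FORCE]. ROWS is a JSON object of lists of equal length, an entry for each row: "slide": the shift along the tool's x, y, z in units of 0.3 m (1.0 is 0.3 m), a list of three; "dr": the turn, a rotation vector about the tool's x, y, z in units of 0.12 rad (1.0 is 0.12 rad), a list of three; "claw": the opening, from 0 (shut) to 1 (fully open). In form: {"slide": [[tx, ty, tz], ...], "dr": [[ax, ay, az], ...], "claw": [claw, ...]}. A call has 1 to 10 rows; each row shifts and turns the commanded pose from where the row before left it, along the tool's axes as they then stand; what a row does not reach is not made up. A row lasts 1/10 s, in which the tool goes at most 50 mm and 8.59 degrees, less where a joint would pass 70% of its speed; a pose out of reach is approached as far as the arm can. A call with a number of a shift or a turn outside -1 to 1 is refused whole. A call with a gripper value outside its range is refused whole. The fingers move at their own pace and stop on an object; FORCE is the grip in N (left out, the last holds). Time passes only in rows, so rows that do not move let the fingers close. It gives the time, the measured TCP pose, the force, the opening and the grip force at its end, in the units of the state.
- arm.observe(): the state, without advancing time (a new reading comes with each control period).
- arm.get_image(name): name is "side" or "top"; returns the picture (400x640x3 uint8, red, green, blue); there is no depth.
- arm.calibration(name): a dict with "K" (3x3 intrinsics, pixels), "xyz" and "orientation" of the camera in the world. Camera axes: x right, y up, looking along -z (the intrinsics and any distortion apply to the point x, -y, -z); pixel columns grow to the right and rows downward; lengths in m; the calibration is good to about 2 mm. A picture is of the moment at which its call begins. calibration takes no time and is no camera call.
- arm.sign_off(): hands the job in; it is judged then, once.
The state is a dict: "clock": time; "joints": joint angles; "dq": joint speeds; "joint_efforts": joint torques, N m; "position": TCP position; "ee_rot": TCP orientation; "force": force on the tool from outside, world axes, zero at the start; "ft_torque": the same for the moment, N m; "width": opening from 0.0 (shut) to 1.0 (fully open); "gripper_force": force on a finger pad.
Only numpy, scipy, OpenCV 4.12 (cv2) and the standard library are available. Lean on these libraries where they do the work, as an engineer would, in place of code of your own. Each camera call takes 0.05 s, during which the arm holds its last target. There are 200 camera calls.

TASK

The wooden foot rest of the shoe-shine stand has come off its hinge: pick up the foot rest whose hinge leaf has one single knuckle in the middle, and bring that knuckle between the two knuckles on the dark wooden post so that the pin holes are in line. Keep it there, level, right way up and hanging only from the gripper without pushing against the post, and finish while still holding it, ready for a colleague to push the pin through. Do not ram the post, and leave everything else on the bench where it lies.

Things in the scene. Friction and masses are not known exactly. Their poses are not given: they have to be found in the camera images.
- rest: loose light-wood bar, 44 (x) x 130 (y) x 30 mm high (33 with the rubber tread and steel leaf on top), 0.15-0.3 kg. Origin: centre of the wood's underside. On its +y end ONE knuckle: barrel along x, 30 long, 24 outside diameter, 12 mm hole, axis 87 mm along +y and 15 mm up. Lies flat, knuckle end about to world +y. Grip the wood across its width near the origin.
- rest_hole (a point): centre of the foot rest's knuckle hole, at (0, 87, 15) mm in the foot rest's frame; the hole runs along the foot rest's x axis. Same axes as rest.
- post: post fixed to the bench: dark wood block 110 (x) x 60 (y), top 110 mm above the bench, on a 160 x 100 x 10 mm steel foot. Origin: centre of the underside, on the bench. On its -y face, which looks about to world -y, a 4 mm steel leaf carries TWO knuckles along x with a gap between.
- post_hole (a point): middle of the gap between the post's knuckles, on their hole axis (post's x): (0, -51, 85) mm in the post's frame, 17 mm before the steel leaf. Knuckles: 24 mm outside, 12 mm hole, each from 19 to 45 mm from this point; gap 38 mm, open to -y, above and below. The rest's hole centre belongs here, its x along the post's x, its wood on the -y side; 4 mm free each side, 5 mm to the leaf.
- spare: a second foot rest, same wood bar 44 x 130 x 30 mm, but with TWO short knuckles (16 mm long, 24 mm apart) on its leaf: the wrong one, leave alone. Origin: centre of the wood's underside. The two foot rests lie side by side, about 150 mm apart in x, either one nearer to the robot.
- pin: the bent steel hinge pin, 8 mm thick, 110 mm long with a 25 mm bend, lying flat; leave alone. Origin: under the middle of its long leg.
- tin: a flat round polish tin, 76 mm across, 26 mm high; leave alone. Origin: centre of the underside.
- brush: a shoe brush, 150 x 45 x 40 mm; leave alone. Origin: centre of the underside.
- hammer: a hammer lying on the bench, 260 mm long; leave alone. Origin: on the bench below its handle.
- glue: a grey glue can, 60 mm across, 140 mm high; leave alone. Origin: centre of the underside.
Not all that is in view belongs to the job. What is shaped like the rest but turquoise is not meant.

How it is judged:
On the way:
1. the single-knuckle foot rest is lifted clear of the bench in the gripper (height (world z) of rest above 0.03 m and contact force between the fingers and rest above 1 N), for 0.2 s.
At the end, for the whole second after the job is handed in: Gripped (over 1 N), underside over 50 mm above the bench, still (under 20 mm/s); knuckle hole at the gap's middle within 4 mm in the post's y and z, 5 mm along the hole; hole axes parallel within 0.1 rad; upright and level within 0.2 rad; under 5 N on the post; for 1 s after the end (x of rest_hole in the frame of post_hole between -0.005 and 0.005 m and y of rest_hole in the frame of post_hole between -0.004 and 0.004 m and z of rest_hole in the frame of post_hole between -0.004 and 0.004 m and angle between the x axis of rest and the x axis of post, either way round below 0.1 rad and angle between rest's own z axis and vertical below 0.2 rad and contact force between the fingers and rest above 1 N and contact force between rest and post below 5 N and height (world z) of rest above 0.05 m and linear speed of rest below 0.02 m/s); the arm keeps its last pose, push and grip.
It fails at once if another thing on the bench is moved by more than 30 mm (distance of any of spare, pin, tin, brush, hammer, glue from where it was at the start of the episode above 0.03 m).
It fails at once if the foot rest is rammed against the post (more than 40 N) (contact force between rest and post above 40 N).
It also fails if it takes over 38 s, if anything falls off the work surface, if the arm or the gripper's body presses on something with over 40 N, if the wrist force passes 120 N, or if a joint passes its speed limit or range.

## Working session

There is one attempt and no reset: what is moved stays moved. The work goes in short steps, Python scripts to look and compute and a shell command to move; the robot and the scene stay as the last step left them, time stands still between calls to the robot, and variables do not carry over. Pictures are saved under pics/ and viewed, at most 10 in all, crops included, and the job is handed in when it is done.

```bash
mkdir -p pics; ls
python3 - <<'E'
from cell import arm
import cv2
for n in("side","top"):
    cv2.imwrite(f"pics/{n}0.png",arm.get_image(n)[:,:,::-1]); print(n,arm.calibration(n))
o=arm.observe();print(o)
E
```

```text
pics
side {'K': array([[407.21000979,   0.        , 322.56162638],
       [  0.        , 407.21000979, 199.65186438],
       [  0.        ,   0.        ,   1.        ]]), 'xyz': array([ 0.40766003, -0.82083904,  0.57912548]), 'orientation': array([ 1.0521521 , -0.0853297 , -0.12762652])}
top {'K': array([[362.15893953,   0.        , 322.80903057],
       [  0.        , 362.15893953, 207.52441327],
       [  0.        ,   0.        ,   1.        ]]), 'xyz': array([0.39355787, 0.00379921, 1.13822159]), 'orientation': array([ 0.13684219, -0.12354114, -1.57961235])}
{'clock': 0.1, 'joints': array([ 1.08943474,  0.43517035,  0.02495779,  1.57395373, -0.01159194,
        1.13402178, -0.07510003]), 'dq': array([ 0.00024062, -0.00106872, -0.00021414, -0.00187993, -0.00196973,
       -0.00092815,  0.00021481]), 'joint_efforts': array([ 2.59174711e-03, -6.69121671e+01,  9.87652279e-01, -3.15147364e+01,
       -6.05332595e-02,  3.74331535e-02,  4.63014101e-05]), 'position': array([ 0.23090166, -0.58030916,  0.22603295]), 'ee_rot': array([-3.08411026e+00, -5.91073731e-01,  6.13843667e-04]), 'force': array([ 0.08580882, -0.43929249,  1.14620768]), 'ft_torque': array([-0.00160776, -0.01019148, -0.00072603]), 'gripper_force': 0.0, 'width': 0.9977017514637213}
```

View pics/top0.png

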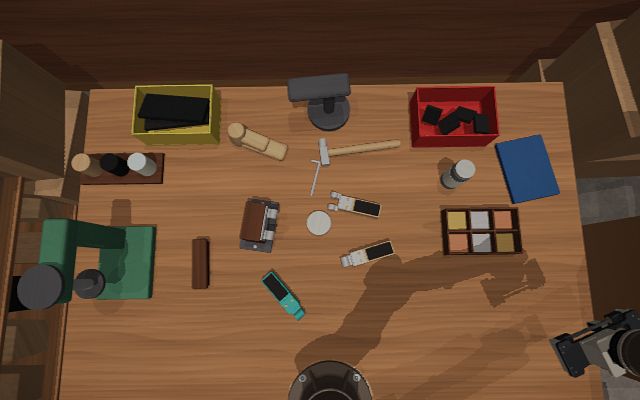

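View pics/side0.png

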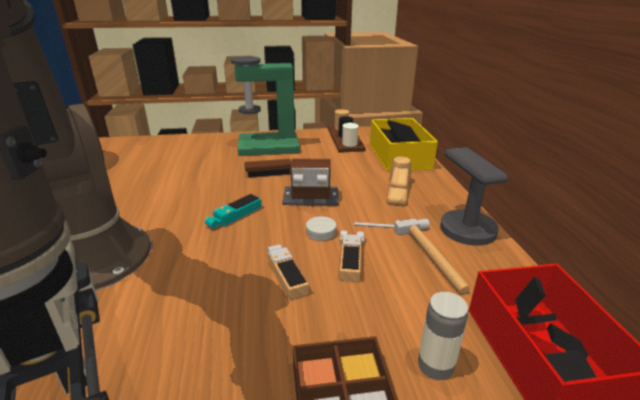

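The bars that could be the rest are at top (355,205), which looks forked and so is the spare, top (367,253), which looks single-knuckled, and the turquoise one at (284,295), which is not meant. I choose (367,253) and check it in an enlarged crop.

Run:
```python
import cv2,numpy as np
t=cv2.imread("pics/top0.png");s=cv2.imread("pics/side0.png")
def c(i,x,y,w,h,k):
    r=cv2.resize(i[y:y+h,x:x+w],None,fx=k,fy=k,interpolation=cv2.INTER_CUBIC)
    for a in range(0,w,10): cv2.putText(r,str(x+a),(a*k,8),0,.3,(0,255,255),1); r[::4,a*k]=(0,255,255)
    for a in range(0,h,10): cv2.putText(r,str(y+a),(0,a*k+4),0,.3,(0,255,0),1); r[a*k,::4]=(0,255,0)
    return r
a=np.hstack([c(t,325,185,80,85,5),c(t,230,190,80,85,5)][:2]); cv2.imwrite("pics/c1.png",a)
a=np.hstack([c(s,260,225,100,80,4),c(s,270,145,100,80,4)]); cv2.imwrite("pics/c2.png",a)
```

```text
(no output)
```

View pics/c1.png

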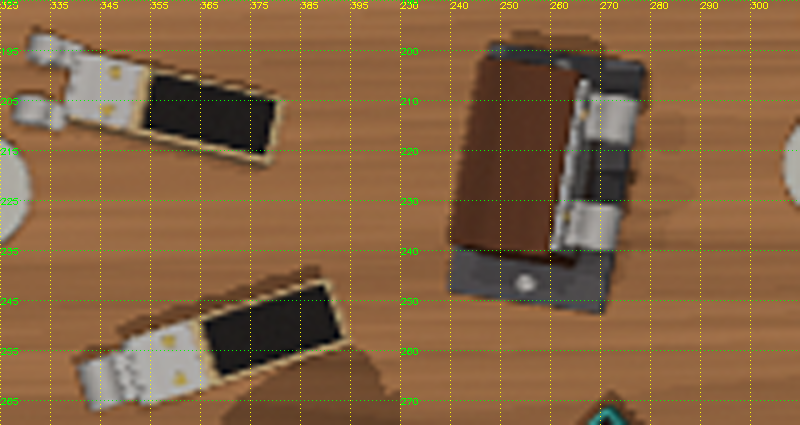

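View pics/c2.png

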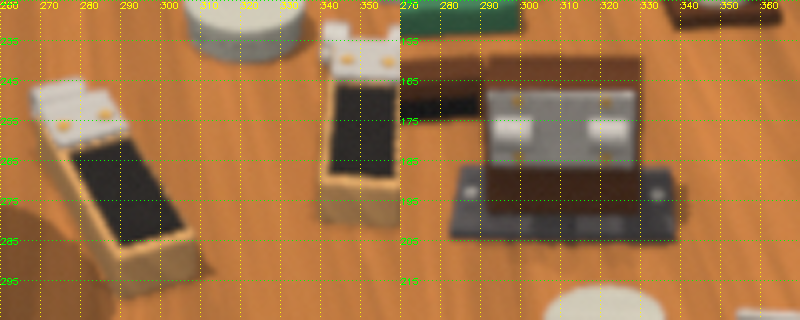

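The crops show a single knuckle at about top (344,262) on the bar at (367,253). The bar at (355,205) is forked, so it is the spare. The post's knuckles are at top (272,214) and (269,235), and at side (298,177) and (322,177). Next I fit both poses.

```bash
cat > h.py <<'E'
import numpy as np
from cell import arm
from scipy.spatial.transform import Rotation as R
from scipy.optimize import least_squares
C={n:arm.calibration(n) for n in("side","top")}
def proj(n,P):
    c=C[n];p=R.from_rotvec(c["orientation"]).inv().apply(np.atleast_2d(P)-c["xyz"])
    q=p*[1,-1,-1]; uv=q@c["K"].T; return uv[:,:2]/uv[:,2:]
def disp(d,x0,y0,k,off=0): return (np.array(d,float)-[off,0]+.5)/k-.5+[x0,y0]
def fit(obs,x0):  # obs: (cam, local pts, pixels); pose x,y,yaw on bench
    def f(v):
        r=R.from_rotvec([0,0,v[2]])
        return np.concatenate([(proj(n,r.apply(L)+[v[0],v[1],0])-p).ravel() for n,L,p in obs])
    s=least_squares(f,x0,loss="soft_l1"); return s.x,f(s.x).reshape(-1,2)
E
python3 - <<'E'
from h import *
post=[("top",[[.08,-.05,.01],[-.08,-.05,.01],[-.08,.05,.01],[.055,.03,.11],[.055,-.03,.11],[-.055,.03,.11]],disp([[645,63],[603,312],[448,290],[485,57],[580,70],[450,245]],230,190,5,400)),
("side",[[-.08,-.05,0],[.08,-.05,0],[-.055,.03,.11],[.055,.03,.11]],disp([[450,240],[677,242],[487,57],[642,57]],270,145,4,400))]
rest=[("top",[[.022,-.065,.03],[-.022,-.065,.03],[.022,.065,.033],[-.022,.065,.033],[.015,.099,.015],[-.015,.099,.015]],disp([[323,280],[347,340],[122,352],[143,405],[77,362],[90,410]],325,185,5)),
("side",[[-.022,-.065,.03],[.022,-.065,.03],[-.022,-.065,0],[.022,-.065,0],[-.015,.09,.027],[.015,.09,.027]],disp([[118,250],[192,232],[122,297],[198,275],[31,90],[85,80]],260,225,4))]
for nm,o,x0 in(("post",post,[.35,.2,0]),("rest",rest,[.3,-.1,0])):
    for s in (o,o[:1],o[1:]):
        v,r=fit(s,x0);print(nm,v.round(4),r.round(1).tolist())
    v,_=fit(o,x0);Rr=R.from_rotvec([0,0,v[2]])
    print("hole",Rr.apply([0,-.051,.085] if nm=="post" else [0,.087,.015])+[v[0],v[1],0])
v,_=fit(post,[.35,.2,0]);Rr=R.from_rotvec([0,0,v[2]])
for n in("top","side"): print(n,proj(n,Rr.apply([[a,-.051,.085+.012] for a in(-.045,-.019,.019,.045)])+[v[0],v[1],0]).round(1).tolist())
o=arm.observe();print(R.from_rotvec(o["ee_rot"]).as_matrix().round(3))
E
```

```text
post [ 0.53    0.2123 -0.1477] [[0.4, -0.2], [0.8, 0.3], [0.0, 0.4], [-0.7, -0.4], [0.7, -0.3], [-0.3, -0.4], [-0.4, 0.1], [-0.3, 0.1], [0.1, -1.5], [-0.1, -1.1]]
post [ 0.5296  0.2127 -0.1502] [[0.3, -0.1], [0.6, 0.5], [-0.2, 0.4], [-0.8, -0.3], [0.6, -0.2], [-0.5, -0.3]]
post [ 0.5301  0.2094 -0.139 ] [[-0.1, 0.8], [0.1, 0.5], [0.1, -1.0], [-0.0, -0.8]]
hole [0.52248067 0.16182083 0.085     ]
rest [ 0.4386 -0.1359  0.2856] [[0.9, -1.4], [0.7, 0.4], [0.5, -3.3], [0.8, 0.2], [-0.7, 0.4], [-0.3, 0.3], [-0.4, 0.7], [1.5, -0.9], [-1.0, 0.3], [0.1, -0.4], [0.3, -1.4], [-0.8, -2.0]]
rest [ 0.4381 -0.1347  0.2845] [[0.5, -1.3], [0.4, 0.6], [0.2, -3.2], [0.4, 0.3], [-1.1, 0.6], [-0.7, 0.4]]
rest [ 0.4387 -0.1373  0.287 ] [[-0.3, 1.2], [1.7, -0.5], [-0.8, 0.8], [0.3, 0.1], [0.3, -1.0], [-0.8, -1.6]]
hole [ 0.41409547 -0.05238395  0.015     ]
top [[268.7, 239.0], [270.1, 230.0], [272.2, 217.1], [273.6, 208.4]]
side [[293.3, 174.0], [302.9, 174.1], [317.0, 174.2], [326.6, 174.3]]
[[ 0.929  0.37  -0.001]
 [ 0.37  -0.929  0.001]
 [-0.    -0.001 -1.   ]]
```

The residuals are about 1 px and the single-camera fits agree. The rest is at (0.438,-0.136) with yaw 0.286, and the post hole is at (0.522,0.162,0.085) with yaw -0.148. I move above the rest, then turn.

```bash
python3 -m pendant '{"slide":[[0.12,-0.114,0],[0.12,-0.114,0],[0.12,-0.114,0],[0.12,-0.114,0],[0.12,-0.114,0],[0.12,-0.114,0],[0.12,-0.114,0],[0.12,-0.114,0],[0.12,-0.114,0],[0.12,-0.114,0]],"dr":[[0,0,0],[0,0,0],[0,0,0],[0,0,0],[0,0,0],[0,0,0],[0,0,0],[0,0,0],[0,0,0],[0,0,0]],"claw":[1,1,1,1,1,1,1,1,1,1]}'
python3 -m pendant '{"slide":[[0,0,0],[0,0,0],[0,0,0],[0,0,0],[0,0,0],[0,0,0],[0,0,0],[0,0,0],[0,0,0],[0,0,0]],"dr":[[0,0,-1],[0,0,-1],[0,0,-1],[0,0,-1],[0,0,-1],[0,0,-1],[0,0,-1],[0,0,-1],[0,0,-1],[0,0,-1]],"claw":[1,1,1,1,1,1,1,1,1,1]}'
cat > m.py <<'E'
from h import *
import sys
o=arm.observe();M=R.from_rotvec(o["ee_rot"])
# args: target x y z, target heading of tool y (rad)
x,y,z,a=map(float,sys.argv[1:5])
Y=np.array([np.cos(a),np.sin(a),0]);Z=np.array([0,0,-1.]);T=R.from_matrix(np.array([np.cross(Y,Z),Y,Z]).T)
print(o["clock"],o["position"].round(4),"slide units",(M.inv().apply(np.array([x,y,z])-o["position"])/.3).round(3),"dr units",((M.inv()*T).as_rotvec()/.12).round(2),o["joints"].round(2),o["force"].round(2),o["gripper_force"],o["width"])
E
python3 m.py .437 -.130 .10 .286
```

```text
clock: 1.1
position: [0.4394, -0.128, 0.2267]
ee_rot: [3.085, 0.591, -0.0]
force: [0.6, -0.3, -0.6]
width: 1.003
gripper_force: 0.0
clock: 2.1
position: [0.4389, -0.1298, 0.2265]
ee_rot: [-2.207, -2.235, 0.001]
force: [-0.1, 0.4, 0.0]
width: 1.003
gripper_force: 0.0
2.1 [ 0.4389 -0.1298  0.2265] slide units [-0.001 -0.006  0.422] dr units [-0.   -0.   -2.28] [ 0.54  0.2  -0.42  1.93  0.09  1.03  0.08] [-0.14  0.35  0.02] 0.0 1.0029405911277327
```

```bash
python3 -m pendant '{"slide":[[0,-0.006,0.1],[0,0,0.1],[0,0,0.1],[0,0,0.1],[0,0,0.1],[0,0,0.08],[0,0,0.06],[0,0,0.05],[0,0,0.03],[0,0,0.01]],"dr":[[0,0,-0.76],[0,0,-0.76],[0,0,-0.76],[0,0,0],[0,0,0],[0,0,0],[0,0,0],[0,0,0],[0,0,0],[0,0,0]],"claw":[1,1,1,1,1,1,1,1,1,1]}'
python3 m.py .437 -.130 .006 .286
python3 - <<'E'
from h import *
import cv2
t=arm.get_image("top")[:,:,::-1];s=arm.get_image("side")[:,:,::-1]
f=lambda i,x,y:cv2.resize(i[y:y+100,x:x+100],None,fx=4,fy=4,interpolation=cv2.INTER_CUBIC)
cv2.imwrite("pics/d.png",np.hstack([f(t,310,200),f(s,240,210)]))
E
```

```text
clock: 3.1
position: [0.4368, -0.1297, 0.0069]
ee_rot: [-1.887, -2.51, 0.001]
force: [0.5, 1.1, 0.7]
width: 1.0
gripper_force: 0.0
3.1 [ 0.4368 -0.1297  0.0069] slide units [-0.001  0.     0.003] dr units [-0.01 -0.01 -0.04] [ 0.43  0.52 -0.34  2.17  0.35  0.5   0.1 ] [0.52 1.07 0.68] 0.0 0.9999931565579613
```

View pics/d.png

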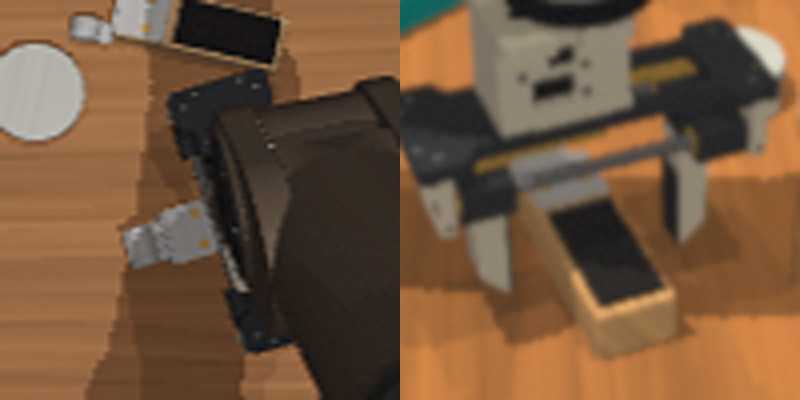

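The fingers straddle the bar, at about side (361,280) and (412,265), and the bar lies between them. I close and lift.

```bash
python3 -m pendant '{"slide":[[0,0,0],[0,0,0],[0,0,0],[0,0,0],[0,0,0],[0,0,0],[0,0,0],[0,0,0],[0,0,0],[0,0,0]],"dr":[[0,0,0],[0,0,0],[0,0,0],[0,0,0],[0,0,0],[0,0,0],[0,0,0],[0,0,0],[0,0,0],[0,0,0]],"claw":[0,0,0,0,0,0,0,0,0,0]}' 50
python3 -m pendant '{"slide":[[0,0,-0.02],[0,0,-0.04],[0,0,-0.06],[0,0,-0.06],[0,0,-0.06],[0,0,-0.06],[0,0,-0.06],[0,0,-0.06],[0,0,-0.03],[0,0,0]],"dr":[[0,0,0],[0,0,0],[0,0,0],[0,0,0],[0,0,0],[0,0,0],[0,0,0],[0,0,0],[0,0,0],[0,0,0]],"claw":[0,0,0,0,0,0,0,0,0,0]}'
python3 m.py .437 -.130 .10 .286
```

```text
clock: 4.2
position: [0.4372, -0.1299, 0.0077]
ee_rot: [-1.888, -2.511, 0.0]
force: [-1.1, 0.8, 2.4]
width: 0.479
gripper_force: 50.0
clock: 5.2
position: [0.4381, -0.13, 0.1442]
ee_rot: [1.886, 2.509, 0.001]
force: [-0.0, -0.0, -3.5]
width: 0.477
gripper_force: 50.0
5.2 [ 0.4381 -0.13    0.1442] slide units [ 0.001 -0.004  0.147] dr units [ 0.02  0.01 -0.04] [ 0.55  0.3  -0.46  2.04  0.18  0.83  0.27] [-0.04 -0.   -3.46] 49.99913156032562 0.4769176366930062
```

```bash
python3 m.py .499 .003 .14 -.148
```

```text
5.2 [ 0.4381 -0.13    0.1442] slide units [0.37  0.318 0.014] dr units [0.02 0.01 3.58] [ 0.55  0.3  -0.46  2.04  0.18  0.83  0.27] [-0.04 -0.   -3.46] 49.99913156032562 0.4769176366930062
```

```bash
python3 -m pendant '{"slide":[[0.04,0.035,0],[0.08,0.07,0],[0.09,0.077,0],[0.08,0.07,0],[0.06,0.05,0.01],[0.02,0.016,0],[0,0,0],[0,0,0],[0,0,0],[0,0,0]],"dr":[[0,0,0],[0,0,0],[0,0,0],[0,0,0],[0,0,0],[0,0,0.7],[0,0,0.9],[0,0,0.9],[0,0,0.7],[0.02,0.01,0.38]],"claw":[0,0,0,0,0,0,0,0,0,0]}'
python3 m.py .499 .003 .077 -.148
```

```text
clock: 6.2
position: [0.4975, 0.0034, 0.1388]
ee_rot: [-2.38, -2.045, 0.003]
force: [0.0, -1.0, -1.6]
width: 0.477
gripper_force: 50.0
6.2 [0.4975 0.0034 0.1388] slide units [-0.001  0.006  0.206] dr units [-0.03 -0.01 -0.02] [ 0.19  0.36 -0.39  1.96  0.18  0.85 -0.44] [ 0.01 -1.02 -1.62] 49.99853074550629 0.4774711352339071
```

```bash
python3 -m pendant '{"slide":[[0,0.005,0.04],[0,0,0.05],[0,0,0.05],[0,0,0.04],[0,0,0.026],[0,0,0],[0,0,0]],"dr":[[0,0,0],[0,0,0],[0,0,0],[0,0,0],[0,0,0],[0,0,0],[0,0,0]],"claw":[0,0,0,0,0,0,0]}'
python3 m.py .499 .003 .077 -.148
python3 - <<'E'
from h import *
import cv2
def c(n,i,x,y,w,h,k):
    r=cv2.resize(i[y:y+h,x:x+w],None,fx=k,fy=k,interpolation=cv2.INTER_CUBIC)
    for a in range(0,w,10): cv2.putText(r,str(x+a),(a*k,8),0,.3,(0,255,255),1); r[::6,a*k]=(0,255,255)
    for a in range(0,h,10): cv2.putText(r,str(y+a),(0,a*k+4),0,.3,(0,255,0),1); r[a*k,::6]=(0,255,0)
    return r
t=arm.get_image("top")[:,:,::-1];s=arm.get_image("side")[:,:,::-1]
cv2.imwrite("pics/te.png",t);cv2.imwrite("pics/se.png",s)
cv2.imwrite("pics/e.png",np.hstack([c("top",t,240,185,100,90,4),c("side",s,270,145,100,90,4)]))
E
```

```text
clock: 6.9
position: [0.4996, 0.0032, 0.0779]
ee_rot: [-2.377, -2.05, 0.001]
force: [0.3, 0.9, -1.7]
width: 0.476
gripper_force: 50.0
6.9 [0.4996 0.0032 0.0779] slide units [-0.001 -0.002  0.003] dr units [-0.02 -0.01  0.  ] [ 0.16  0.45 -0.36  2.02  0.23  0.72 -0.49] [ 0.29  0.85 -1.66] 49.99920308589935 0.4764424766072833
```

View pics/e.png

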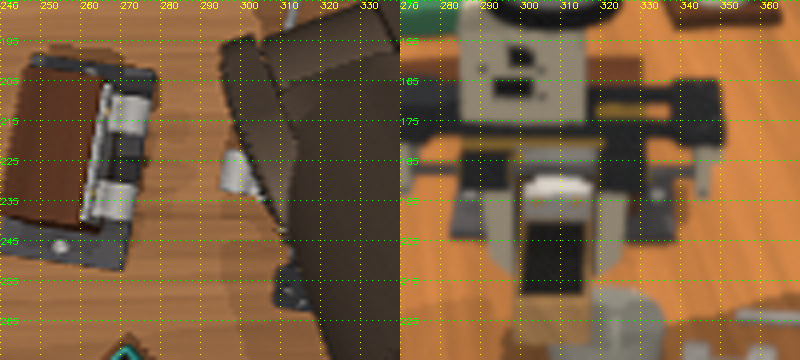

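Run:
```python
from h import *
import cv2
o=arm.observe();M=R.from_rotvec(o["ee_rot"]);p=o["position"]
# rest frame: x=tool y, y=tool x, z=-tool z
A=M.as_matrix();Rr=np.array([A[:,1],A[:,0],-A[:,2]]).T;print(np.linalg.det(Rr).round(2))
h0=p+Rr@[0,.081,.015-.0073]
P=R.from_rotvec([0,0,-.1477]);hp=np.array([.5225,.1618,.085])
d=lambda n,W,x0,y0:((proj(n,W)-[x0,y0]+.5)*4-.5+([400,0] if n=="side" else [0,0])).round(0).tolist()
L=np.array([[x,.012,0] for x in(-.015,.015)])
print("rest knuckle tip top",d("top",h0+L@Rr.T,240,185))
Lt=np.array([[x,y,.012] for y in(0,) for x in(-.015,.015)])
print("rest knuckle crest top/side",d("top",h0+Lt@Rr.T,240,185),d("side",h0+Lt@Rr.T,270,145))
bk=np.array([[x,y,.018] for y in(-.022,-.152) for x in(-.022,.022)]);bk[2:,2]-=.003
print("rest wood corners side",d("side",h0+bk@Rr.T,270,145), "bottom",d("side",h0+(bk[2:]-[0,0,.03])@Rr.T,270,145))
print("post front",d("top",hp+P.apply([[x,-.012,0] for x in(-.045,-.019,.019,.045)]),240,185))
s=cv2.imread("pics/se.png");t=cv2.imread("pics/te.png")
f=lambda i,x,y,w,h,k:cv2.resize(i[y:y+h,x:x+w],None,fx=k,fy=k,interpolation=cv2.INTER_CUBIC)
cv2.imwrite("pics/f.png",np.hstack([f(t,255,200,50,45,8),f(s,290,180,40,45,8)]))
```

```text
1.0
rest knuckle tip top [[216.0, 189.0], [222.0, 148.0]]
rest knuckle crest top/side [[231.0, 189.0], [237.0, 148.0]] [[536.0, 171.0], [583.0, 172.0]]
rest wood corners side [[523.0, 179.0], [594.0, 180.0], [511.0, 296.0], [591.0, 296.0]] bottom [[512.0, 341.0], [591.0, 342.0]]
post front [[135.0, 221.0], [141.0, 185.0], [149.0, 134.0], [154.0, 100.0]]
```

View pics/f.png

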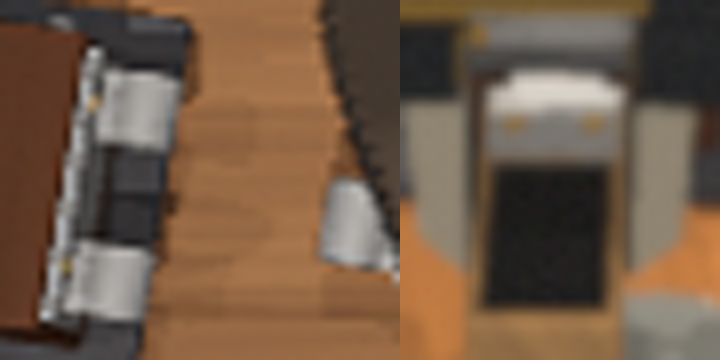

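The rest knuckle tip spans about top (296.2,222.2) to (294.7,232.2). The post fronts span (277.8,209.3) to (276.9,218.3) and (274.6,230.5) to (273.4,239.7). Tip and fronts sit at the same height in the same picture, so I work out the relative shift.

```bash
cat >> h.py <<'E'
def unproj(n,uv,z):
    c=C[n];d=np.c_[np.atleast_2d(uv),np.ones(len(uv))]@np.linalg.inv(c["K"]).T*[1,-1,-1]
    d=R.from_rotvec(c["orientation"]).apply(d); return c["xyz"]+d*((z-c["xyz"][2])/d[:,2])[:,None]
E
python3 - <<'E'
from h import *
r=unproj("top",[[296.2,222.2],[294.7,232.2]],.086)
p=unproj("top",[[277.8,209.3],[276.9,218.3],[274.6,230.5],[273.4,239.7]],.085)
for q in(r,p): e=q[0]-q[-1];print(np.arctan2(e[1],e[0]),np.linalg.norm(np.diff(q,axis=0),axis=1))
P=R.from_rotvec([0,0,-.1477])
d=P.inv().apply(p.mean(0)-r.mean(0))+[0,.024,0];print("post-frame move",d)
o=arm.observe();W=P.apply(d);W[2]=0;print(W,(R.from_rotvec(o["ee_rot"]).inv().apply(W)/.3).round(3))
E
```

```text
-0.14811756196714407 [0.02962205]
-0.13396290246091755 [0.02686097 0.03644103 0.02700501]
post-frame move [ 0.00046977  0.08274397 -0.001     ]
[0.01264155 0.08177394 0.        ] [0.276 0.002 0.   ]
```

```bash
python3 -m pendant '{"slide":[[0.04,0,0.001],[0.06,0.002,0],[0.06,0,0],[0.03,0,0],[0.01,0,0],[0,0,0],[0,0,0]],"dr":[[0,0,0],[0,0,0],[0,0,0],[0,0,0],[0,0,0],[0,0,0],[0,0,0]],"claw":[0,0,0,0,0,0,0]}'
python3 m.py .5114 .084 .0775 -.148
python3 - <<'E'
from h import *
import cv2
t=arm.get_image("top")[:,:,::-1];s=arm.get_image("side")[:,:,::-1]
f=lambda i,x,y,w,h,k:cv2.resize(i[y:y+h,x:x+w],None,fx=k,fy=k,interpolation=cv2.INTER_CUBIC)
cv2.imwrite("pics/g.png",np.hstack([f(t,255,200,50,50,8),f(s,285,150,50,50,8)]))
E
```

```text
clock: 7.7
position: [0.5088, 0.0616, 0.0776]
ee_rot: [-2.379, -2.049, 0.002]
force: [0.1, -0.7, -2.0]
width: 0.477
gripper_force: 50.0
7.7 [0.5088 0.0616 0.0776] slide units [ 0.075 -0.003  0.   ] dr units [-0.02 -0.   -0.01] [ 0.05  0.47 -0.36  1.99  0.24  0.73 -0.61] [ 0.12 -0.68 -1.96] 49.999127984046936 0.4768745714638112
```

View pics/g.png

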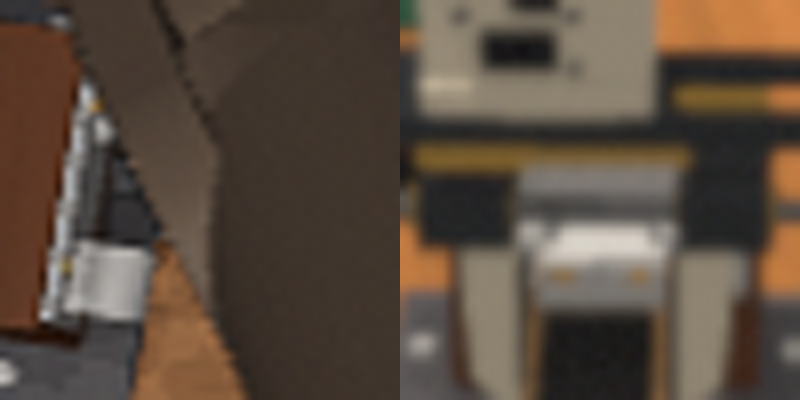

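In the side crop the rest barrel spans about u 304 to 316, centred at 309.6. The post's gap centre was at u≈309.7 before it was hidden. The top view is blocked by the arm, so I check the lateral offset through the projection.

Run:
```python
from h import *
o=arm.observe();A=R.from_rotvec(o["ee_rot"]).as_matrix();Rr=np.array([A[:,1],A[:,0],-A[:,2]]).T
h=o["position"]+Rr@[0,.079,.0077+.012]
P=R.from_rotvec([0,0,-.1477])
print(proj("side",[h,h+P.apply([0,.0227,0])]).round(2), "per 1mm x",proj("side",[h+P.apply([.001,0,0])]).round(2))
print("post centre from fit", proj("side",[[.5225,.1618,.097]]).round(2))
print(A.round(4))
```

```text
[[310.29 177.67]
 [310.52 173.91]] per 1mm x [[310.67 177.68]]
post centre from fit [[309.97 174.12]]
[[ 1.488e-01  9.889e-01 -2.300e-03]
 [ 9.889e-01 -1.488e-01  1.000e-03]
 [ 6.000e-04 -2.500e-03 -1.000e+00]]
```

```bash
python3 -m pendant '{"slide":[[0.01,0,0],[0.015,0,0],[0.015,0,0],[0.015,0,0],[0.012,0,0],[0.007,0,0],[0.003,0,0],[0,0,0],[0,0,0],[0,0,0]],"dr":[[0,0,0],[0,0,0],[0,0,0],[0,0,0],[0,0,0],[0,0,0],[0,0,0],[0,0,0],[0,0,0],[0,0,0]],"claw":[0,0,0,0,0,0,0,0,0,0]}'
python3 m.py .5118 .085 .0775 -.148
python3 - <<'E'
from h import *
import cv2
t=arm.get_image("top")[:,:,::-1];s=arm.get_image("side")[:,:,::-1]
f=lambda i,x,y,w,h,k:cv2.resize(i[y:y+h,x:x+w],None,fx=k,fy=k,interpolation=cv2.INTER_CUBIC)
cv2.imwrite("pics/i.png",np.hstack([f(t,255,205,40,40,8),f(s,285,160,40,40,12)[:320]]))
E
```

```text
clock: 8.8
position: [0.5123, 0.085, 0.0777]
ee_rot: [-2.378, -2.049, 0.001]
force: [-0.2, -0.6, -2.3]
width: 0.472
gripper_force: 50.0
8.8 [0.5123 0.085  0.0777] slide units [-0.    -0.002  0.001] dr units [-0.02 -0.01 -0.  ] [ 0.01  0.48 -0.36  1.97  0.24  0.74 -0.65] [-0.23 -0.59 -2.28] 49.998958110809326 0.472102144623777
```

View pics/i.png

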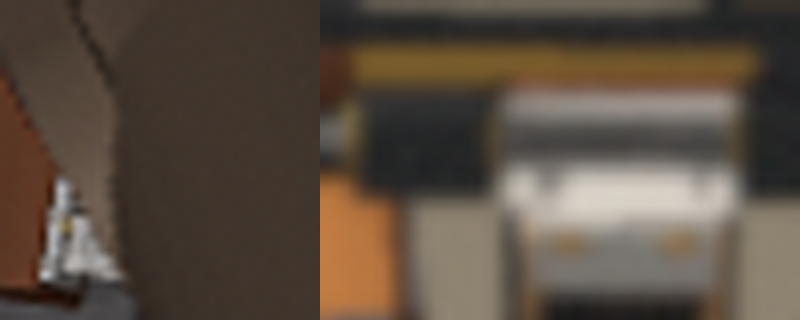

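The side view shows the three knuckles in one row, crests level at about v 174. The clearances left (u≈303) and right (u≈316) are equal. No contact force shows beyond the rest's weight, so I hand in.

```bash
python3 -c "
from cell import arm
print(arm.sign_off())"
```

```text
the job is handed in; nothing more can be done
None
```

I handed the job in with the single-knuckle foot rest gripped at 50 N and its knuckle centred between the post's knuckles, level. No contact force showed on the post and nothing else was touched; the sign-off gave no verdict, so I can't confirm the result.

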